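# Draw the measuring rolling pin and lay it scale-up

## Task

Pull the wooden rolling pin up out of the steel cup and ease it down onto the marble pastry board, without letting it topple over, so that it lies flat and wholly on the board. Leave it there at rest with its red measuring scale facing straight up, rolling it where it lies if need be. Leave the cup standing in its place and do not disturb the other things.

Things in the scene. Friction and masses are not known exactly. Their poses are not given: they have to be found in the camera images.
- pin: straight wooden rolling pin, a cylinder 200 mm long, 32 mm in diameter, 0.09 to 0.18 kg, with one red, black-ticked strip (the scale, 9 mm wide) along its length. Starts in the steel cup, leaning about 19 degrees, its upper 85 mm clear. Origin: centre of the end in the cup; z along the pin to its other end; x from the axis out through the scale. Free to roll once on the board
- pin_mid (a point): middle of the pin, on its axis; axes as pin. In the cup the scale is 120 degrees round the pin from the side it leans to
- pin_foot (a point): centre of the pin's end that is in the cup at the start
- pin_top (a point): centre of the pin's other end, the one that sticks out of the cup
- cup: perforated round steel utensil cup, loose, 74 mm outside diameter, 3 mm wall, 110 mm high, inner floor 5 mm up, 0.5 kg; holds only the pin. Origin: centre of its underside; z up; the pin leans towards the cup's +x. It may stand left or right of the board
- board: flat marble pastry board, fixed to the table, 280 mm (x) by 320 mm (y), 18 mm thick. Origin: centre of its underside; its top is 18 mm above
- crock: loose blue ceramic utensil crock, 100 mm diameter, 120 mm high, with spoons and spatulas fixed in it up to 235 mm high; bystander, on the other side of the board from the cup. Origin: centre of its underside
- mug: loose white mug, 80 mm diameter, 85 mm high; bystander behind the board. Origin: centre of its underside
- jar: loose amber glass storage jar, 84 mm diameter, 130 mm high; bystander behind the board. Origin: centre of its underside
- tumbler: loose empty drinking glass, 72 mm diameter, 110 mm high; bystander behind the board. Origin: centre of its underside
- succulent: loose small plant in a black pot, 76 mm diameter, 110 mm high; bystander. Origin: centre of its underside
- mill: loose dark wooden pepper mill, 52 mm diameter, 150 mm high; bystander. Origin: centre of its underside
Things that resemble listed ones, but are neither listed nor needed, are in the scene too. Of the things that look like the pin, the smaller one is meant. Leave any blue look-alike of the cup alone.

How it is judged:
By the outcome, as a careful person would: the job done as asked, in the order asked, and still so for the second after the job is handed in, with the robot touching nothing.
It also fails if it takes over 61 s, if anything falls off the work surface, if the arm or the gripper's body presses on something with over 40 N, if the wrist force passes 120 N, or if a joint passes its speed limit or range.

## Robot

A 6-joint arm with a two-finger parallel gripper is mounted at the origin on the work surface. World frame = base frame: x ahead of the robot, y to its left, z up, the work surface at z = 0. Lengths are in m, angles in rad, forces in N, time in s.
With the tool pointing down it reaches from about 0.3 to 0.775 m from the base axis. Payload 14.6 kg.
Tool frame: the origin (TCP) lies at the very end of the fingers, on their centre line; the grasp point (between the pads) lies 19 mm behind it (ctrl.hold_point_z is the z of the grasp point in the tool frame, in m); z points along the fingers, y is the direction in which the jaws open and shut (so a half turn about z gives the same grasp; the last joint's range is limited). The gripper opens to 94 mm and grips with 3 to 60 N. Pads are 16 mm wide; open, the fingers measure 119 mm over their backs; the gripper's body (75 mm by 177 mm) begins 78 mm behind the grasp point.
Start: joints at [-1.268, 0.3, 1.521, -0, 1.321, -0.067], TCP at [0.199, -0.513, 0.205] pointing down, gripper open.
Joint ranges: [-3.03, 3.03], [-0.79, 2.21], [0.23, 2.52], [-1.04, 4.18], [0, 3.07], [-2.55, 2.55]. Speed limits (rad/s): [2.22, 2.22, 2.57, 3.14, 3.14, 3.14].

## Interface

Orientations are given as [roll, pitch, yaw] about the fixed x, y, z axes, in that order (R = Rz(yaw) Ry(pitch) Rx(roll)).
In Python, from station import ctrl, cams, hand_in gives the robot as it stands.
- The arm moves only by the tool servo_tool, never from a script. Its argument "rows" is a list of rows, each a list of 7 numbers: the shift along the world's x, y, z in m, then the turn, a rotation vector about the world's x, y, z in rad, then the gripper command: -1 is shut, 1 is fully open, values between are in proportion. A call has exactly 8 rows; each row is the pose to reach, as a shift and turn from the pose measured when the call began; what a row does not reach only later rows make up. A row lasts 1/12 s, in which the tool goes at most 41.7 mm and 7.16 degrees, less where a joint would pass 70% of its speed; a pose out of reach is approached as far as the arm can. A call with a gripper value outside its range is refused whole. The fingers move at their own pace and stop on an object; "newtons" is the grip in N (left out, the last holds). Time passes only in rows, so rows that repeat a pose let the fingers close, or fill a call up. It gives the time, the measured TCP pose, the force and the opening at its end, in the units of the state.
- ctrl.get_obs(): the state, without advancing time (a new reading comes with each control period).
- cams.camera(name): name is "side" or "top" or "wrist"; returns a dict with "image" (400x640x3 uint8, red, green, blue), "depth" (400x640 float32, m along the optical axis (not along the pixel's ray), 0 where there is no reading), "fx", "fy", "cx", "cy" (pixels), "rvec" (rotation vector, rad) and "tvec" (3), from world to camera coordinates, as OpenCV has them; the wrist camera has in their place "hand_eye" (4x4, takes a point from camera to tool coordinates, whose origin is the TCP and whose axes are the flange's). Camera axes: x right, y down, z forward; pixel columns grow to the right and rows downward; lengths in m; the calibration is good to about 2 mm. The wrist camera is an equidistant fisheye: a pixel r from the principal point sees the ray r / f radians off the axis. A picture is of the moment at which its call begins: read the wrist's pose just before it.
- hand_in(): hands the job in, once; it reports no verdict.
Trained networks look in a picture, given as the dict that the camera call returned (one of the last four; its "shot" number tells which), for a name from the list of things; names that differ only in an ending like _2 or _b are one class to them, and where a whole thing is asked for, a point or a joint stands for the part that bears it (a point fixed in the world has none). Each returns a list of dicts, best first, with "p" (0 to 1); they miss things now and then, are a little off and sometimes report something else, mostly with a low value. They report only what shows in the picture. A call takes as long as a camera call. They do not tell look-alikes from the thing itself.
- cams.spot_in(picture, name): "box" ([left, top, right, bottom] as shares, 0 to 1, of the picture: columns of its width, rows of its height, round what is visible of it).
- cams.place_of(picture, name): "at" ([column, row] as shares, 0 to 1, of the picture: columns of its width, rows of its height: a listed point, or the origin of a listed thing).
The state is a dict: "time_s": time; "qpos": joint angles; "joint_vel": joint speeds; "tau": joint torques, N m; "ee_pos": TCP position; "eef_rot": TCP orientation; "force": force on the tool from outside, world axes, zero at the start; "moment": the same for the moment, N m; "grip_width": finger opening in m.
Only numpy, scipy, OpenCV 4.12 (cv2) and the standard library are available. Lean on these libraries where they do the work, as an engineer would, in place of code of your own. Each camera call takes 0.05 s, during which the arm holds its last target.

## Working session

There is one attempt and no reset: what is moved stays moved. The work goes in short steps, Python scripts to look and compute and a tool call to move; the robot and the scene stay as the last step left them, time stands still between calls to the robot, and variables do not carry over. Pictures are saved under pics/ and viewed, and the job is handed in when it is done.

Besides the shell and the picture viewer there is one more tool, called after "Call:" in YAML: its name, and indented under it one key for each argument. servo_tool: Moves the arm, as the interface text tells. Its arguments: {"type":"object","properties":{"rows":{"type":"array"},"newtons":{"type":"number"}},"required":["rows"]}

```bash
mkdir -p pics; cat > h.py <<'E'
import numpy as np, cv2
from station import ctrl, cams, hand_in
from scipy.spatial.transform import Rotation as R
def save(n,im): cv2.imwrite('pics/'+n+'.png',cv2.cvtColor(im,cv2.COLOR_RGB2BGR))
def w2c(c):
    Rm=cv2.Rodrigues(np.array(c['rvec'],float))[0]; return Rm,np.array(c['tvec'],float).ravel()
def proj(c,P):
    Rm,t=w2c(c); p=Rm@np.array(P)+t; return np.array([c['fx']*p[0]/p[2]+c['cx'],c['fy']*p[1]/p[2]+c['cy']])
def cloud(c):
    Rm,t=w2c(c); d=c['depth']; v,u=np.mgrid[:400,:640]
    X=np.stack([(u-c['cx'])*d/c['fx'],(v-c['cy'])*d/c['fy'],d],-1)
    return (X-t)@Rm
def ray(c,u,v):
    Rm,t=w2c(c); o=-Rm.T@t; d=Rm.T@np.array([(u-c['cx'])/c['fx'],(v-c['cy'])/c['fy'],1]); return o,d/np.linalg.norm(d)
E
python3 - <<'E'
from h import *
print(ctrl.get_obs())
for n in ['side','top','wrist']:
    c=cams.camera(n); save(n+'0',c['image'])
    print(n,c['fx'],c['cx'],c['cy'],c.get('rvec'),c.get('tvec'),c.get('hand_eye'))
    for k in ['pin','pin_top','cup','board','crock','mug','jar','tumbler','succulent','mill']:
        print(k,[(np.round(np.array(r['at'])*[640,400]),round(r['p'],2)) for r in cams.place_of(c,k)][:3])
    if n!='wrist': np.savez('pics/'+n+'0.npz',**c)
E
```

```text
{'time_s': 0.0, 'qpos': array([-1.26761588e+00,  3.00451261e-01,  1.52157320e+00, -1.78512198e-05,
        1.32069214e+00, -6.65779785e-02]), 'joint_vel': array([ 3.68680515e-04, -1.85714863e-04, -5.42628128e-05,  6.55589083e-04,
        1.73610412e-03,  1.06717720e-03]), 'tau': array([ 2.07785175e-03, -5.31804764e+01, -3.52732122e+01,  7.09599629e-02,
        2.44526449e-02, -9.20318575e-05]), 'ee_pos': array([ 0.19869167, -0.51257993,  0.20490055]), 'eef_rot': array([-3.14047005e+00, -5.75223874e-05,  3.69762820e-01]), 'force': array([0.02855089, 0.51292328, 0.36588973]), 'moment': array([ 0.0148917 , -0.00894908, -0.01176902]), 'grip_width': 0.09387421512869323}
side 510.3368725064476 315.5633688149201 197.4334541963586 [ 1.01814126 -2.50568567  0.9900396 ] [0.39814937 0.41517822 1.122181  ] None
pin [(array([392., 184.]), 0.77), (array([393., 188.]), 0.56)]
pin_top [(array([510., 261.]), 0.91), (array([397., 151.]), 0.86)]
cup [(array([390., 193.]), 0.81), (array([401., 150.]), 0.74), (array([415., 172.]), 0.63)]
board [(array([324., 249.]), 0.76)]
crock [(array([251., 344.]), 0.
[... 726 characters left out ...]
, 206.]), 0.64)]
tumbler [(array([353., 139.]), 0.88), (array([402., 207.]), 0.26), (array([409., 206.]), 0.2)]
succulent [(array([221., 152.]), 0.91)]
mill [(array([399., 156.]), 0.82), (array([318., 208.]), 0.39)]
wrist 309.70691628693146 321.61330256409076 198.05826679222045 None None [[-4.50613752e-05 -9.71173807e-01 -2.38372472e-01  6.92540790e-02]
 [ 9.99999675e-01 -2.35533146e-04  7.70568265e-04 -6.67876115e-04]
 [-8.04500333e-04 -2.38372359e-01  9.71173502e-01 -1.79246636e-01]
 [ 0.00000000e+00  0.00000000e+00  0.00000000e+00  1.00000000e+00]]
pin [(array([292.,   0.]), 0.72)]
pin_top [(array([151., 169.]), 0.55)]
cup []
board []
crock []
mug []
jar []
tumbler []
succulent []
mill []
```

View pics/side0.png

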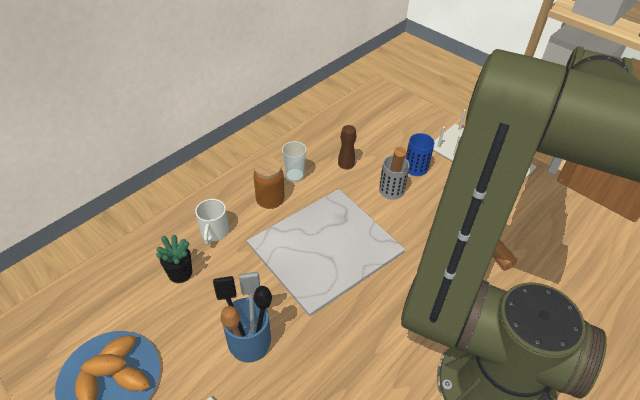

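View pics/top0.png

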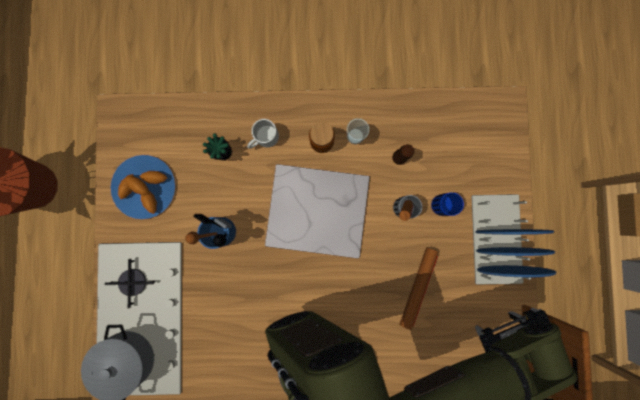

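View pics/wrist0.png

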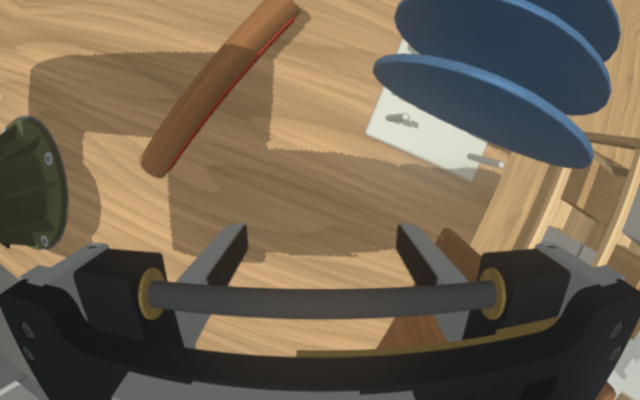

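```bash
python3 - <<'E'
from h import *
s=np.load('pics/side0.npz');t=np.load('pics/top0.npz')
a=cv2.resize(s['image'][110:230,350:450],None,fx=4,fy=4,interpolation=2)
b=cv2.resize(t['image'][160:280,370:470],None,fx=4,fy=4,interpolation=2)
save('crop0',np.hstack([a,b]))
E
```

```text
(no output)
```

View pics/crop0.png

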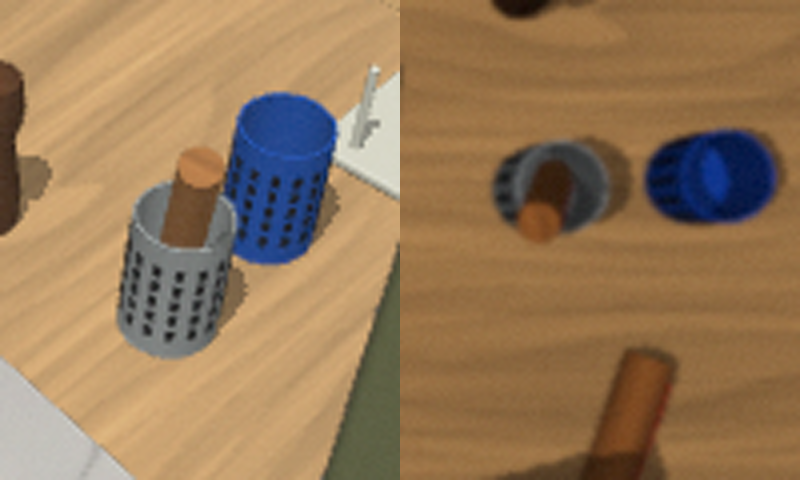

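The steel cup with the pin in it is at side (394,180) and top (407,207). The blue look-alike cup is at side (420,155) and top (448,204). The larger look-alike pin lies on the table at top (420,288) and side (505,255). My target is the pin in the steel cup, and the crop confirms it. It leans toward the robot. Next I'll measure it.

```bash
python3 - <<'E'
from h import *
s=dict(np.load('pics/side0.npz'));t=dict(np.load('pics/top0.npz'))
cs,ct=cloud(s),cloud(t)
np.set_printoptions(precision=4,suppress=True)
# triangulate pin top & others via two views
def tri(a,b):
    o1,d1=ray(s,*a);o2,d2=ray(t,*b)
    A=np.stack([d1,-d2],1);k=np.linalg.lstsq(A,o2-o1,rcond=None)[0]
    p,q=o1+k[0]*d1,o2+k[1]*d2
    return (p+q)/2,np.linalg.norm(p-q)
print('pintop',tri((350+200/4,110+165/4),(370+140/4,160+222/4)))
print('cup side pixel depth pts', cs[152,400],ct[215,405])
for nm,a,b in [('board',(324,249),(315,212)),('mill',(346,164),(399,156)),('crock',(251,344),(223,233)),('jar',(270,201),(320,141)),('tumbler',(294,177),(353,139))]: print(nm,tri(a,b))
# pin wood pts: color
for nm,c,P,(u0,u1,v0,v1) in [('side',s,cs,(380,412,140,176)),('top',t,ct,(390,425,190,225))]:
    im=c['image'][v0:v1,u0:u1].astype(int);p=P[v0:v1,u0:u1]
    m=(im[...,0]-im[...,2]>35)&(p[...,2]>0.06)&(p[...,2]<.25)
    q=p[m]; print(nm,m.sum(),q.min(0),q.max(0),q.mean(0))
    g=(np.ptp(im,axis=2)<25)&(p[...,2]>0.085)&(p[...,2]<.13); q=p[g]; print(' rim',g.sum(),np.median(q,0),q.min(0),q.max(0))
# board mask
p=ct; m=(abs(p[...,2]-.018)<.008)&(np.ptp(t['image'].astype(int),axis=2)<30)
m[:, :250]=0;m[:,390:]=0; m[:150]=0;m[262:]=0
q=p[m][:,:2].astype(np.float32); print('board',m.sum(),cv2.minAreaRect(q),np.median(p[m],0))
E
```

```text
pintop (array([ 0.5058, -0.2708,  0.1983]), np.float64(0.003318281823650406))
cup side pixel depth pts [ 0.5067 -0.2698  0.1957] [ 0.506  -0.2714  0.2005]
board (array([ 0.5236, -0.0047,  0.0072]), np.float64(0.0036245823906780523))
mill (array([ 0.7097, -0.2999, -0.0035]), np.float64(0.0015131788083126913))
crock (array([0.4583, 0.31  , 0.0027]), np.float64(0.004328521817013299))
jar (array([ 0.7676, -0.0282, -0.0084]), np.float64(0.0031196471184820615))
tumbler (array([ 0.7728, -0.1388,  0.0082]), np.float64(0.006234414968491464))
side 287 [ 0.4909 -0.4234  0.0624] [ 0.5764 -0.2512  0.2066] [ 0.5103 -0.2699  0.1673]
 rim 243 [ 0.5298 -0.2945  0.1028] [ 0.4967 -0.4236  0.0855] [ 0.5764 -0.2643  0.116 ]
top 174 [ 0.4914 -0.3306  0.061 ] [ 0.5691 -0.255   0.2071] [ 0.5167 -0.2808  0.168 ]
 rim 110 [ 0.5421 -0.3243  0.1046] [ 0.4995 -0.3422  0.0851] [ 0.5686 -0.2703  0.1159]
board 7731 ((0.5268568992614746, -0.013350769877433777), (0.3205336928367615, 0.2788970470428467), 81.49612426757812) [ 0.5259 -0.0139  0.0184]
```

```bash
python3 - <<'E'
from h import *
from scipy.optimize import least_squares
np.set_printoptions(precision=4,suppress=True)
s=dict(np.load('pics/side0.npz'));t=dict(np.load('pics/top0.npz'))
W=[];G=[]
for c,(u0,u1,v0,v1) in [(s,(378,410,140,200)),(t,(388,424,190,222))]:
    P=cloud(c); im=c['image'][v0:v1,u0:u1].astype(int);p=P[v0:v1,u0:u1]
    m=(im[...,0]-im[...,2]>35)&(p[...,2]>0.115)&(p[...,2]<.194)&(abs(p[...,0]-.52)<.05)
    W.append(p[m]); 
    g=(np.ptp(im,axis=2)<30)&(p[...,2]>.02)&(p[...,2]<.113); G.append(p[g])
    # top-disc points
W=np.vstack(W);
print(len(W))
def f(x):
    d=np.array([x[2],x[3],1]);d/=np.linalg.norm(d);q=W-np.array([x[0],x[1],.2])
    return np.linalg.norm(np.cross(q,d),axis=1)-.016
r=least_squares(f,[.506,-.271,-.3,.1],loss='soft_l1',f_scale=.002)
d=np.array([r.x[2],r.x[3],1]);L=np.linalg.norm(d);print(r.x,np.degrees(np.arccos(1/L)),np.degrees(np.arctan2(d[1],d[0])),np.std(f(r.x)))
print('foot(z=.01)',r.x[0]-d[0]*.19,r.x[1]-d[1]*.19)
g=G[0]; print(len(g))
h=lambda x:np.hypot(g[:,0]-x[0],g[:,1]-x[1])-.037
r2=least_squares(h,[.53,-.285],loss='soft_l1',f_scale=.002);print('cup',r2.x,np.std(h(r2.x)))
g=G[1][G[1][:,2]>.1];print(len(g),g.min(0),g.max(0));r2=least_squares(lambda x:np.hypot(g[:,0]-x[0],g[:,1]-x[1])-.0355,[.53,-.285],loss='soft_l1',f_scale=.002);print('cup rim',r2.x)
E
```

```text
212
[ 0.5062 -0.2686 -0.2018  0.2761] 18.878095405456367 126.16004351319617 0.0012964914660662894
foot(z=.01) 0.5445271726036439 -0.321024359421783
754
cup [ 0.5347 -0.3057] 0.010757265002710787
67 [ 0.4994 -0.3422  0.1003] [ 0.5687 -0.2703  0.1126]
cup rim [ 0.533  -0.3066]
```

```bash
python3 - <<'E'
from h import *
np.set_printoptions(precision=4,suppress=True)
d=np.array([-.2018,.2761,1]);d/=np.linalg.norm(d);m=np.array([.506,-.2695,.199])-.04*d
e=d*0+[d[0],d[1],0]; lean=np.array([d[0],d[1],0]);lean-=lean@d*d;lean/=np.linalg.norm(lean);b=np.cross(d,lean)
for n in ['side','top']:
    c=dict(np.load(f'pics/{n}0.npz'));Rm,t=w2c(c);o=-Rm.T@t;v=o-m;v/=np.linalg.norm(v)
    print(n,o,'angle round pin of camera from lean',np.degrees(np.arctan2(v@b,v@lean)), 'elev along',v@d)
    im=c['image'].astype(int)
    print('mid px',proj(c,m))
    u,w=proj(c,m).astype(int)
    for a in range(-180,180,15):
        a_=np.radians(a);nn=lean*np.cos(a_)+b*np.sin(a_);
        if nn@v>0.05:
            cols=[im[int(q[1]+.5),int(q[0]+.5)] for q in [proj(c,m+.016*nn+s*d) for s in (-.02,0,.02)]]
            print(a,*cols)
E
```

```text
side [-0.0195  0.6166  1.0998] angle round pin of camera from lean -8.267325319955686 elev along 0.8723784863762012
mid px [398.5374 158.5041]
-90 [106  79  56] [104  75  50] [163 127  88]
-75 [107  75  44] [107  75  49] [105  72  43]
-60 [110  78  46] [109  78  50] [106  75  48]
-45 [112  79  51] [110  79  47] [109  77  49]
-30 [109  76  45] [109  76  45] [112  79  51]
-15 [111  79  51] [109  76  46] [111  76  49]
0 [109  74  46] [107  73  42] [108  78  48]
15 [104  72  47] [97 68 40] [99 69 43]
30 [101  73  44] [100  71  46] [101  71  47]
45 [111 105  96] [101  70  46] [105  74  46]
60 [117 120 117] [103  84  65] [110  91  72]
75 [115 118 115] [109 105  98] [142 117  83]
top [ 0.5041 -0.0325  1.3538] angle round pin of camera from lean -144.16989678274325 elev along 0.9810034743583692
mid px [405.05  212.472]
-180 [55 33 18] [56 30 15] [59 36 17]
-165 [53 30 14] [53 32 17] [57 36 17]
-150 [54 29 15] [54 31 17] [52 28 10]
-135 [53 33 17] [54 32 16] [56 31 12]
-120 [52 29 11] [55 29  6] [57 32 12]
-105 [54 36 21] [60 37 19] [62 36 16]
-90 [62 49 39] [58 38 23] [68 53 44]
-75 [68 56 50] [68 53 44] [84 72 69]
150 [63 43 38] [62 36 25] [68 40 28]
165 [53 31 14] [58 34 23] [62 36 25]
```

```bash
cat >> h.py <<'E'
np.set_printoptions(precision=4,suppress=True)
d=np.array([-.2018,.2761,1]);d/=np.linalg.norm(d);ptop=np.array([.506,-.2695,.199])
lean=np.array([d[0],d[1],0]);lean-=lean@d*d;lean/=np.linalg.norm(lean);b=np.cross(d,lean)
nn=-.5*lean+np.sqrt(.75)*b
def tgt(th=30,s=.048,ahead=.010):
    th=np.radians(th);a=-nn*np.cos(th)-d*np.sin(th);x=d*np.cos(th)-nn*np.sin(th);y=np.cross(a,x)
    return ptop-s*d+ahead*a, np.stack([x,y,a],1)
def cur():
    o=ctrl.get_obs();return np.array(o['ee_pos']),R.from_euler('xyz',o['eef_rot']).as_matrix(),o
def delta(P,T):
    p,M,o=cur();return P-p,R.from_matrix(T@M.T).as_rotvec()
E
python3 - <<'E'
from h import *
for th in (20,30,40):
    P,T=tgt(th);print(th,P,T[:,2],'pre',P-.1*T[:,2],delta(P-.1*T[:,2],T),delta(P,T))
E
```

```text
20 [ 0.5198 -0.2745  0.1488] [ 0.46    0.7498 -0.4757] pre [ 0.4738 -0.3495  0.1964] (array([ 0.275 ,  0.1633, -0.0091]), array([ 0.5667, -0.9605,  0.8763])) (array([ 0.321 ,  0.2383, -0.0566]), array([ 0.5667, -0.9605,  0.8763]))
30 [ 0.5198 -0.2756  0.1475] [ 0.4592  0.6427 -0.6132] pre [ 0.4738 -0.3399  0.2088] (array([0.2751, 0.1729, 0.0033]), array([ 0.4346, -0.8372,  0.8752])) (array([ 0.321 ,  0.2372, -0.058 ]), array([ 0.4346, -0.8372,  0.8752]))
40 [ 0.5196 -0.2769  0.1463] [ 0.4445  0.5161 -0.7321] pre [ 0.4752 -0.3285  0.2195] (array([0.2764, 0.1843, 0.014 ]), array([ 0.3038, -0.713 ,  0.8697])) (array([ 0.3208,  0.2359, -0.0592]), array([ 0.3038, -0.713 ,  0.8697]))
```

Call:
servo_tool:
  rows:
    - [0,0.01,0.03,0,0,0,1]
    - [0.01,0.03,0.06,0.05,-0.1,0.1,1]
    - [0.03,0.05,0.09,0.1,-0.19,0.2,1]
    - [0.06,0.06,0.12,0.14,-0.27,0.28,1]
    - [0.09,0.07,0.13,0.19,-0.35,0.36,1]
    - [0.12,0.08,0.14,0.22,-0.42,0.44,1]
    - [0.14,0.09,0.14,0.22,-0.42,0.44,1]
    - [0.14,0.09,0.14,0.22,-0.42,0.44,1]

```text
time_s: 2.32
ee_pos: [0.3409, -0.4218, 0.3452]
eef_rot: [3.085, -0.469, 0.834]
force: [-0.4, 0.1, 0.2]
grip_width: 0.0939
```

```bash
python3 - <<'E'
from h import *
p,M,o=cur();print(o['time_s'],o['qpos'],p,o['eef_rot'])
P,T=tgt(30);print(delta(P-.1*T[:,2],T))
c=cams.camera('wrist');save('w1',c['image'])
c=cams.camera('top');save('t1',c['image'])
E
```

```text
2.3167 [-1.1781  0.2655  1.3129  0.451   1.7062 -0.3989] [ 0.3409 -0.4218  0.3452] [ 3.0851 -0.4688  0.8345]
(array([ 0.133 ,  0.0819, -0.1364]), array([ 0.2144, -0.4164,  0.4315]))
```

View pics/w1.png

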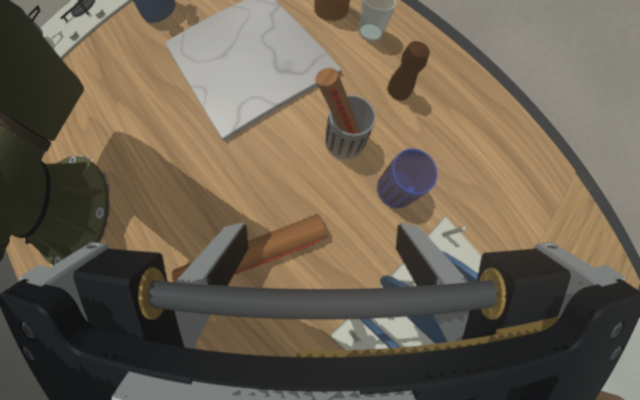

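The red scale faces the wrist camera at (345,105), so the +120° side is confirmed. Next is the pre-grasp pose.

Call:
servo_tool:
  rows:
    - [0.02,0.01,0,0.03,-0.06,0.07,1]
    - [0.04,0.03,-0.01,0.07,-0.14,0.14,1]
    - [0.06,0.04,-0.02,0.11,-0.21,0.22,1]
    - [0.09,0.06,-0.04,0.14,-0.28,0.29,1]
    - [0.11,0.07,-0.07,0.18,-0.35,0.36,1]
    - [0.133,0.082,-0.1,0.214,-0.416,0.431,1]
    - [0.133,0.082,-0.136,0.214,-0.416,0.431,1]
    - [0.133,0.082,-0.136,0.214,-0.416,0.431,1]

```text
time_s: 3.08
ee_pos: [0.4703, -0.3392, 0.2023]
eef_rot: [2.728, -0.837, 1.491]
force: [-0.2, 0.3, 0.2]
grip_width: 0.0941
```

```bash
python3 - <<'E'
from h import *
p,M,o=cur();print(o['time_s'],o['qpos'],p,o['eef_rot'])
P,T=tgt(30);print(delta(P-.1*T[:,2],T))
c=cams.camera('wrist')
E_=np.array(c['hand_eye'])
im=c['image'].copy()
def wproj(X):
    q=np.linalg.inv(E_)@np.append(M.T@(X-p),1);r=np.hypot(q[0],q[1]);th=np.arctan2(r,q[2]);return c['cx']+c['fx']*th*q[0]/r,c['cy']+c['fy']*th*q[1]/r
for s in (0,.04,.08): 
    for n in (0*nn,nn*.016,np.cross(d,nn)*.016,-np.cross(d,nn)*.016):
        u,v=wproj(ptop-s*d+n);im[int(v),int(u)]=(0,255,0)
im=cv2.resize(im,(800,500),interpolation=0)
save('w2',im)
save('w2c',cv2.resize(c['image'][60:200,220:420],None,fx=4,fy=4))
im2=c['image'].copy()
for s in (0,.04,.08): 
    for n in (0*nn,nn*.016,np.cross(d,nn)*.016,-np.cross(d,nn)*.016):
        u,v=wproj(ptop-s*d+n);cv2.circle(im2,(int(u),int(v)),1,(0,255,0),-1);print(s,u,v)
save('w2d',cv2.resize(im2[60:200,220:420],None,fx=4,fy=4))
E
```

```text
3.0833 [-1.0358  0.5553  1.4192  0.8067  1.6274 -0.9206] [ 0.4703 -0.3392  0.2023] [ 2.7278 -0.8372  1.4907]
(array([ 0.0035, -0.0007,  0.0064]), array([-0.007 , -0.0095,  0.0029]))
0 328.10242338982624 153.33323757000088
0 328.49082215424414 165.8093799575668
0 348.4861517665497 153.23887165902568
0 307.67684023955235 153.55672028447006
0.04 327.9720953015864 191.0120533972837
0.04 328.29277914265634 204.02840333830932
0.04 346.38927780661203 190.85719332378142
0.04 309.52317037322746 191.183705734445
0.08 327.8188665753736 221.85878165747692
0.08 328.08418389675614 234.74173665338208
0.08 344.4923099928906 221.6765928624007
0.08 311.1213915186158 221.99507144797417
```

View pics/w2.png

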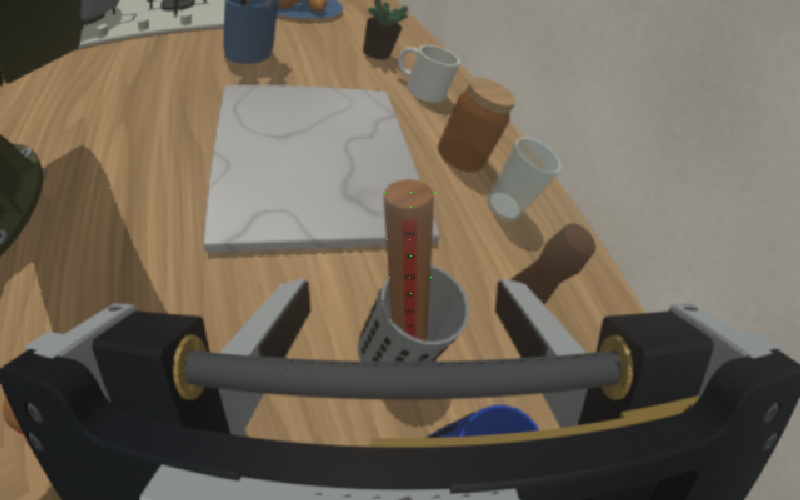

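View pics/w2d.png

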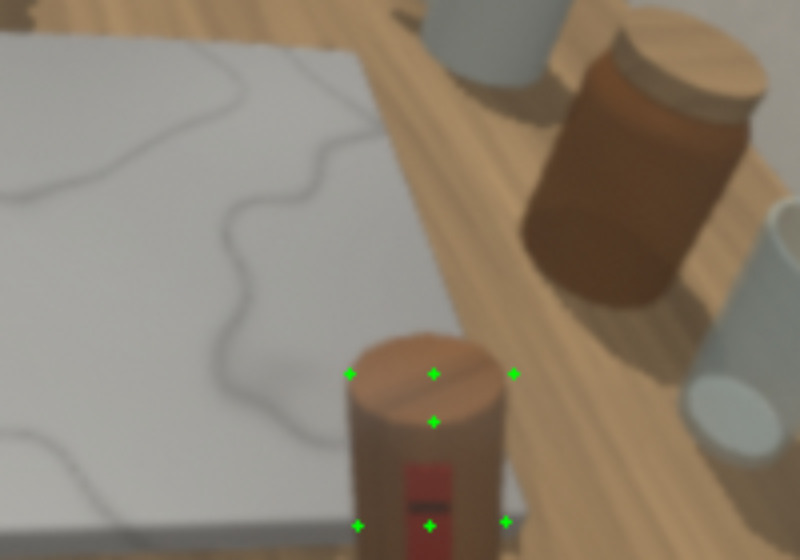

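The overlay fits the pin to within about 1 mm, and the red scale is centred at (410,280) in the 800-px view, facing the gripper. I'll advance onto the pin.

Call:
servo_tool:
  rows:
    - [0.009,0.01,-0.003,0,0,0,0.3]
    - [0.019,0.023,-0.015,-0.005,-0.005,0,0.3]
    - [0.029,0.036,-0.028,-0.007,-0.01,0.003,0.3]
    - [0.039,0.05,-0.042,-0.007,-0.01,0.003,0.3]
    - [0.0494,0.0636,-0.055,-0.007,-0.01,0.003,0.3]
    - [0.0494,0.0636,-0.055,-0.007,-0.01,0.003,0.3]
    - [0.0494,0.0636,-0.055,-0.007,-0.01,0.003,0.3]
    - [0.0494,0.0636,-0.055,-0.007,-0.01,0.003,0.3]

```text
time_s: 3.8
ee_pos: [0.5202, -0.2779, 0.1541]
eef_rot: [2.705, -0.825, 1.509]
force: [0.1, -0.0, 1.0]
grip_width: 0.0607
```

```bash
python3 - <<'E'
from h import *
p,M,o=cur();print(o['time_s'],o['qpos'],o['force'])
P,T=tgt(30);print(delta(P,T))
c=cams.camera('wrist');save('w3',c['image'])
E
```

```text
3.8 [-0.9124  0.5718  1.5177  0.8661  1.4576 -0.9482] [ 0.0865 -0.007   1.0265]
(array([-0.0005,  0.0023, -0.0066]), array([0.0065, 0.0052, 0.0017]))
```

View pics/w3.png

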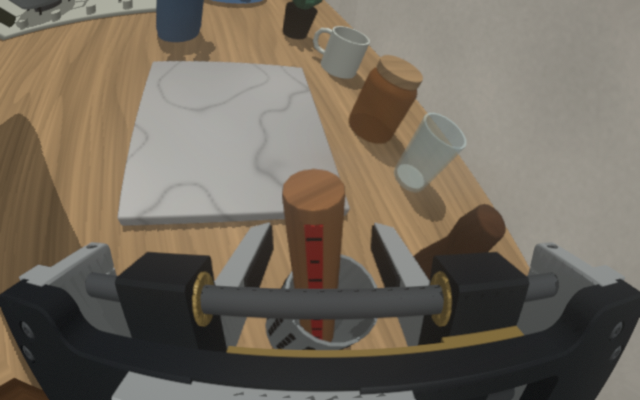

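```bash
python3 - <<'E'
from h import *
p,M,o=cur()
P,T=tgt(30);print(M.T@(P-p),M.T@(ptop-p), M.T@d, M.T@nn)
E_=np.array(cams.camera('wrist')['hand_eye'])
for s in (0,.04):
    X=ptop-s*d;q=np.linalg.inv(E_)@np.append(M.T@(X-p),1);r=np.hypot(q[0],q[1]);th=np.arctan2(r,q[2]);print(q,321.6+309.7*th*q[0]/r,198+309.7*th*q[1]/r)
print(M)
E
```

```text
[-0.0031 -0.003   0.0053] [ 0.0384 -0.0026 -0.0289] [ 0.8638  0.0068 -0.5037] [-0.5037  0.002  -0.8639]
[-0.0025 -0.0056  0.153   1.    ] 316.6077636258832 186.66827589087882
[-0.0028  0.0231  0.1809  1.    ] 316.85827682161533 237.38895443767427
[[ 0.0423  0.885   0.4636]
 [ 0.6773 -0.3665  0.6379]
 [ 0.7345  0.287  -0.6149]]
```

Call:
servo_tool:
  rows:
    - [-0.0016,0.003,-0.007,0,0,0,0.3]
    - [-0.0016,0.003,-0.007,0,0,0,0.3]
    - [-0.0016,0.003,-0.007,0,0,0,0.3]
    - [-0.0016,0.003,-0.007,0,0,0,-0.2]
    - [-0.0016,0.003,-0.007,0,0,0,-0.5]
    - [-0.0016,0.003,-0.007,0,0,0,-1]
    - [-0.0016,0.003,-0.007,0,0,0,-1]
    - [-0.0016,0.003,-0.007,0,0,0,-1]
  newtons: 40

```text
time_s: 4.57
ee_pos: [0.5185, -0.275, 0.1464]
eef_rot: [2.705, -0.825, 1.508]
force: [0.9, -1.5, 1.1]
grip_width: 0.0315
```

```bash
python3 - <<'E'
from h import *
p,M,o=cur();print(o['time_s'],o['qpos'],o['force'],o['moment'],p)
P,T=tgt(30);print(M.T@(P-p))
c=cams.camera('wrist');save('w4',c['image'])
E
```

```text
4.5667 [-0.9118  0.576   1.532   0.8682  1.4455 -0.9612] [ 0.9243 -1.5297  1.0939] [-0.4    -0.1184 -0.2258] [ 0.5185 -0.275   0.1464]
[ 0.0004  0.0017 -0.0004]
```

View pics/w4.png

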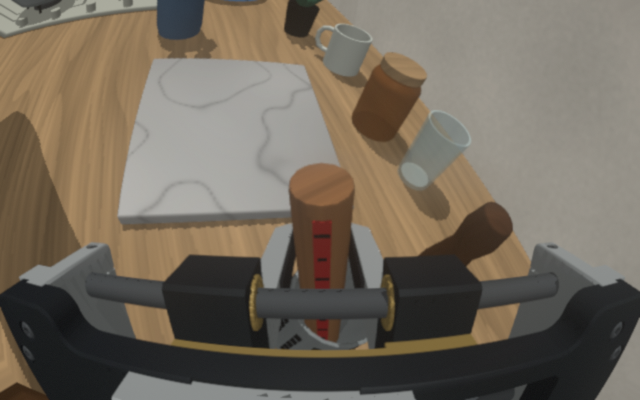

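Gripped: the opening is 31.5 mm and the scale is centred at col 322. I'll pull along the pin's axis.

Call:
servo_tool:
  rows:
    - [-0.002,0.003,0.01,0,0,0,-1]
    - [-0.005,0.007,0.025,0,0,0,-1]
    - [-0.009,0.012,0.043,0,0,0,-1]
    - [-0.013,0.018,0.064,0,0,0,-1]
    - [-0.017,0.023,0.085,0,0,0,-1]
    - [-0.021,0.029,0.105,0,0,0,-1]
    - [-0.025,0.034,0.125,0,0,0,-1]
    - [-0.028,0.038,0.138,0,0,0,-1]

```text
time_s: 5.28
ee_pos: [0.4902, -0.2365, 0.287]
eef_rot: [2.703, -0.824, 1.51]
force: [0.9, -0.1, -1.2]
grip_width: 0.0309
```

```bash
python3 - <<'E'
from h import *
p,M,o=cur();print(o['time_s'],o['qpos'],o['force'],o['moment'],p,o['grip_width'])
c=cams.camera('side');save('s5',c['image']);
E
```

```text
5.2833 [-0.9096  0.3142  1.5562  0.8601  1.5972 -0.781 ] [ 0.8818 -0.0862 -1.2491] [-0.3778  0.2362 -0.0663] [ 0.4902 -0.2365  0.287 ] 0.030884869990304677
```

View pics/s5.png

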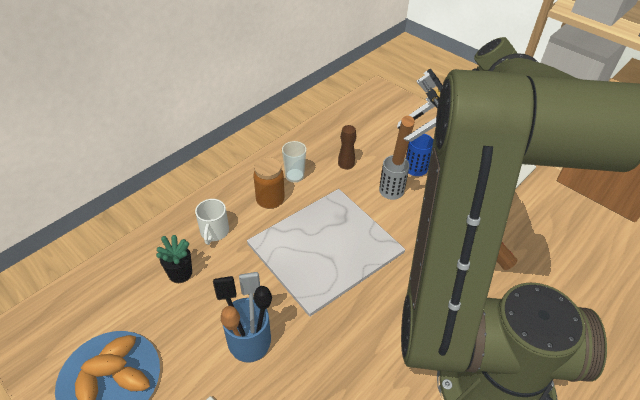

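```bash
cat > kin.py <<'E'
from h import *
from scipy.optimize import least_squares
Q=np.array([[-1.26761588,.300451261,1.52157320,-1.785e-5,1.32069214,-.0665779785],[-1.1781,.2655,1.3129,.451,1.7062,-.3989],[-1.0358,.5553,1.4192,.8067,1.6274,-.9206],[-.9124,.5718,1.5177,.8661,1.4576,-.9482],[-.9118,.576,1.532,.8682,1.4455,-.9612],[-.9096,.3142,1.5562,.8601,1.5972,-.781]])
PP=np.array([[.19869,-.51258,.20490],[.3409,-.4218,.3452],[.4703,-.3392,.2023],[.5202,-.2779,.1541],[.5185,-.275,.1464],[.4902,-.2365,.287]])
EE=np.array([[-3.14047,0,.36976],[3.0851,-.4688,.8345],[2.7278,-.8372,1.4907],[2.705,-.825,1.509],[2.705,-.825,1.508],[2.703,-.824,1.510]])
Rz=lambda a:R.from_euler('z',a).as_matrix();Ry=lambda a:R.from_euler('y',a).as_matrix()
def rot(q,s4=1,s6=1,off=0):
    return Rz(q[0])@Ry(q[1]+q[2])@Rz(s4*q[3])@Ry(q[4])@Rz(s6*q[5]+off)
def fk(q,x,s4,s6,off):
    H,a0,L1,L2,e,lat,L6,lat6=x
    A=Rz(q[0]);B=A@Ry(q[1]);C=A@Ry(q[1]+q[2]);M=rot(q,s4,s6,off)
    D=C@Rz(s4*q[3])@Ry(q[4])
    return A@[a0,lat,H]+B@[0,0,L1]+C@[e,0,L2]+C@Rz(s4*q[3])@[0,lat6,0]+D@[0,0,L6],M
E
python3 - <<'E'
from kin import *
best=None
for s4 in (1,-1):
  for s6 in (1,-1):
    for off in np.arange(4)*np.pi/2:
      er=sum(np.linalg.norm((R.from_matrix(rot(q,s4,s6,off))*R.from_euler('xyz',e).inv()).as_rotvec()) for q,e in zip(Q,EE))
      if best is None or er<best[0]: best=(er,s4,s6,off)
print(best); s=best[1:]
f=lambda x:np.concatenate([fk(q,x,*s)[0]-p for q,p in zip(Q,PP)]+[.02*(x-np.array([.2,0,.4,.4,0,0,.3,0]))*.05])
r=least_squares(f,[.2,0,.4,.4,0,0,.3,0]);print(r.x,np.abs(f(r.x)[:18]).max())
np.save('kin.npy',np.append(r.x,s))
c=dict(np.load('pics/side0.npz'))
sh=np.array([-.0283,.0385,.1406]);print('pred top px',proj(c,ptop+sh),'foot',proj(c,ptop+sh-.2*d),ptop+sh-.2*d)
E
```

```text
(np.float64(0.0016800512084942352), 1, 1, np.float64(1.5707963267948966))
[ 0.2211 -0.0002  0.4245  0.4476  0.0411  0.0366  0.2706  0.    ] 5.367289874591563e-05
pred top px [407.9883 120.4177] foot [398.0944 160.4316] [ 0.5159 -0.2832  0.1504]
```

```bash
cat >> kin.py <<'E'
lo=np.array([-3.03,-.79,.23,-1.04,0,-2.55]);hi=np.array([3.03,2.21,2.52,4.18,3.07,2.55])
try:
    _k=np.load('kin.npy');KX=_k[:8];KS=_k[8:]
except Exception: pass
def ik(P,T,q0):
    def f(q):
        p,M=fk(q,KX,*KS);return np.concatenate([(p-P)*5,R.from_matrix(M@T.T).as_rotvec()])
    r=least_squares(f,np.clip(q0,lo+.01,hi-.01),bounds=(lo,hi));return r.x,np.linalg.norm(r.fun)
dt=np.array([.8638,.0068,-.5037]);nt=np.array([-.5037,.002,-.8639])
# at grasp (call 4): TCP
Mg=R.from_euler('xyz',[2.705,-.825,1.508]).as_matrix();pg=np.array([.5185,-.275,.1464])
midt=Mg.T@(ptop-.1*d-pg)
midt[1]=0 # centred by jaws
dt[1]=nt[1]=0
def final(psi,mid,up=0.):
    psi=np.radians(psi);D=np.array([np.cos(psi),np.sin(psi),0]);N=np.array([0,0,1.])
    d_=dt/np.linalg.norm(dt);n_=nt-nt@d_*d_;n_/=np.linalg.norm(n_)
    T=np.stack([D,N,np.cross(D,N)],1)@np.stack([d_,n_,np.cross(d_,n_)],1).T
    return np.array(mid)-T@midt+[0,0,up],T
E
python3 - <<'E'
from kin import *
p,M,o=cur();q0=o['qpos']
print('midt',midt)
for psi in range(0,181,20):
    P,T=final(psi,[.527,-.013,.035])
    q,e=ik(P,T,q0); P2,T2=final(psi,[.527,-.013,.135]);q2,e2=ik(P2,T2,q)
    m=np.minimum(q-lo,hi-q).min()
    print(psi,round(e,4),q,'marg',round(m,2),'dq',round(abs(q-q0).max(),2),'TCP',P,'tz',T[:,2],'rot',np.degrees(np.linalg.norm(delta(P,T)[1])))
E
```

```text
midt [-0.0446  0.      0.0157]
0 0.0 [-0.0699  0.873   1.1536 -0.0353  1.6418  1.5079] marg 0.92 dq 2.29 TCP [ 0.5734 -0.013   0.0262] tz [-0.5037  0.     -0.8639] rot 109.62355918763333
20 0.0 [ 0.0184  0.8532  1.19   -0.1643  1.6019  1.2774] marg 0.88 dq 2.06 TCP [0.5706 0.0029 0.0262] tz [-0.4734 -0.1723 -0.8639] rot 98.27911647975252
40 0.0 [ 0.1011  0.8019  1.2842 -0.2877  1.5075  1.0585] marg 0.75 dq 1.84 TCP [0.5626 0.0168 0.0262] tz [-0.3859 -0.3238 -0.8639] rot 89.15606737539028
60 0.0 [ 0.1731  0.7256  1.4225 -0.4054  1.3688  0.8553] marg 0.63 dq 1.64 TCP [0.5502 0.0272 0.0262] tz [-0.2519 -0.4362 -0.8639] rot 83.03922722418356
80 0.0 [ 0.2276  0.632   1.589  -0.5214  1.1961  0.6647] marg 0.52 dq 1.45 TCP [0.5351 0.0327 0.0262] tz [-0.0875 -0.4961 -0.8639] rot 80.6452687650332
100 0.0 [ 0.2551  0.5283  1.7682 -0.6409  0.9969  0.478 ] marg 0.4 dq 1.5 TCP [0.5189 0.0327 0.0262] tz [ 0.0875 -0.4961 -0.8639] rot 82.31015056458706
120 0.0 [ 0.2421  0.4221  1.944  -0.7642  0.7744  0.2777] marg 0.28 dq 1.62 TCP [0.5038 0.0272 0.0262] tz [ 0.2519 -0.4362 -0.8639] rot 87.79653144052068
140 0.0 [ 0.1722  0.3238  2.0977 -0.8689  0.5286  0.0228] marg 0.17 dq 1.73 TCP [0.4914 0.0168 0.0262] tz [ 0.3859 -0.3238 -0.8639] rot 96.43283486444997
160 0.0 [ 0.0362  0.2506  2.205  -0.7942  0.2686 -0.4578] marg 0.25 dq 1.65 TCP [0.4834 0.0029 0.0262] tz [ 0.4734 -0.1723 -0.8639] rot 107.42749180316638
180 0.0 [-0.1442  0.2252  2.2407  0.4461  0.1686 -2.1362] marg 0.17 dq 1.43 TCP [ 0.4806 -0.013   0.0262] tz [ 0.5037 -0.     -0.8639] rot 120.08749116952653
```

```bash
python3 - <<'E'
from kin import *
P,T=final(80,[.527,-.013,.035],.12);dp,dr=delta(P,T);print(P,dp,dr)
p,M,o=cur();q=o['qpos']
for k in np.linspace(0,1,9):
    q,e=ik(p+k*dp,R.from_rotvec(k*dr).as_matrix()@M,q);TT=R.from_rotvec(k*dr).as_matrix()@M;print(k,q,round(e,5),(p+k*dp+TT@(midt-.1*dt))[:3])
E
```

```text
[0.5351 0.0327 0.1462] [ 0.0448  0.2692 -0.1426] [-1.2623  0.6221 -0.0263]
0.0 [-0.9095  0.3117  1.555   0.8604  1.5981 -0.7803] 0.0 [ 0.5158 -0.2834  0.1521]
0.125 [-0.804   0.2288  1.6213  0.7324  1.4547 -0.7124] 0.0 [ 0.5108 -0.2708  0.1418]
0.25 [-0.6746  0.1645  1.6741  0.5837  1.3191 -0.5965] 0.0 [ 0.5066 -0.2567  0.1355]
0.375 [-0.5236  0.1276  1.7092  0.4046  1.2065 -0.4285] 0.0 [ 0.5033 -0.2405  0.1329]
0.5 [-0.3584  0.1254  1.7227  0.1961  1.1364 -0.2145] 0.0 [ 0.5012 -0.2216  0.1334]
0.625 [-0.1906  0.1615  1.7121 -0.0221  1.1247  0.0207] 0.0 [ 0.5007 -0.1995  0.1366]
0.75 [-0.0323  0.2343  1.6757 -0.2193  1.1729  0.2409] 0.0 [ 0.5018 -0.1739  0.1417]
0.875 [ 0.1083  0.3381  1.6136 -0.3755  1.2689  0.4198] 0.0 [ 0.5048 -0.1446  0.1481]
1.0 [ 0.2276  0.4653  1.5267 -0.4901  1.3966  0.5497] 0.0 [ 0.5096 -0.1115  0.155 ]
```

Call:
servo_tool:
  rows:
    - [0.001,0.01,0.005,-0.05,0.025,-0.001,-1]
    - [0.003,0.026,0.005,-0.13,0.064,-0.003,-1]
    - [0.006,0.043,0.0,-0.21,0.104,-0.004,-1]
    - [0.01,0.06,-0.005,-0.29,0.143,-0.006,-1]
    - [0.013,0.08,-0.01,-0.38,0.187,-0.008,-1]
    - [0.017,0.1,-0.015,-0.47,0.232,-0.01,-1]
    - [0.02,0.12,-0.02,-0.56,0.276,-0.012,-1]
    - [0.022,0.135,-0.03,-0.631,0.311,-0.013,-1]

```text
time_s: 6.0
ee_pos: [0.5127, -0.1002, 0.2597]
eef_rot: [2.951, -0.147, 1.374]
force: [0.3, 0.2, -1.0]
grip_width: 0.0311
```

```bash
python3 - <<'E'
from kin import *
P,T=final(80,[.527,-.013,.035],.12);dp,dr=delta(P,T);print(dp,dr)
p,M,o=cur();print(o['time_s'],o['force'],o['grip_width'],o['joint_vel'])
E
```

```text
[ 0.0223  0.1329 -0.1136] [-0.626   0.3119 -0.0153]
6.0 [ 0.3084  0.1801 -0.9505] 0.03107603551229011 [ 0.876   0.0708  0.1099 -1.0851 -0.3079  1.0322]
```

Call:
servo_tool:
  rows:
    - [0.003,0.018,-0.01,-0.085,0.042,-0.002,-1]
    - [0.006,0.037,-0.022,-0.17,0.085,-0.004,-1]
    - [0.01,0.056,-0.035,-0.26,0.13,-0.006,-1]
    - [0.013,0.076,-0.05,-0.35,0.175,-0.009,-1]
    - [0.016,0.096,-0.07,-0.44,0.22,-0.011,-1]
    - [0.019,0.115,-0.09,-0.54,0.27,-0.013,-1]
    - [0.0223,0.133,-0.105,-0.626,0.312,-0.015,-1]
    - [0.0223,0.133,-0.1136,-0.626,0.312,-0.015,-1]

```text
time_s: 6.67
ee_pos: [0.5342, 0.0367, 0.1416]
eef_rot: [-3.133, 0.535, 1.406]
force: [-0.1, 0.0, -2.0]
grip_width: 0.0312
```

```bash
python3 - <<'E'
from kin import *
P,T=final(80,[.527,-.013,.035],.03);dp,dr=delta(P,T);print(dp,dr)
p,M,o=cur();print(o['time_s'],o['force'],o['grip_width'],p,M.T@[0,0,1])
for n in ('side','wrist','top'):
    c=cams.camera(n);save(n[0]+'7',c['image'])
    if n!='wrist': np.savez('pics/%s7.npz'%n,**c)
E
```

```text
[ 0.0009 -0.004  -0.0854] [ 0.0061 -0.0089 -0.0054]
6.6667 [-0.1392  0.0062 -2.0344] 0.031203535279698612 [0.5342 0.0367 0.1416] [-0.5102 -0.0077 -0.86  ]
```

View pics/s7.png

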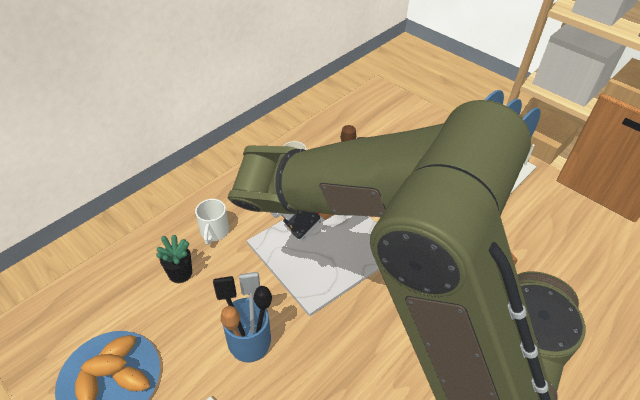

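View pics/w7.png

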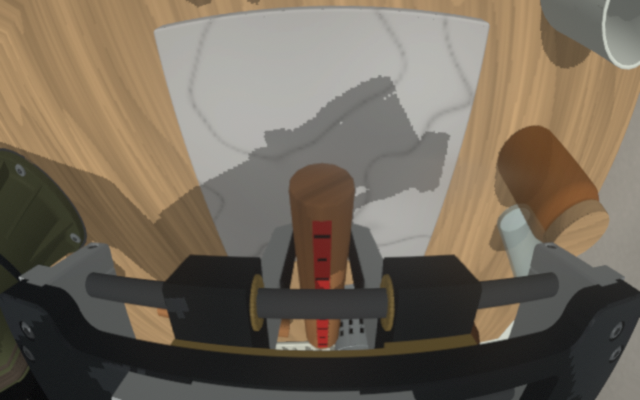

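View pics/t7.png

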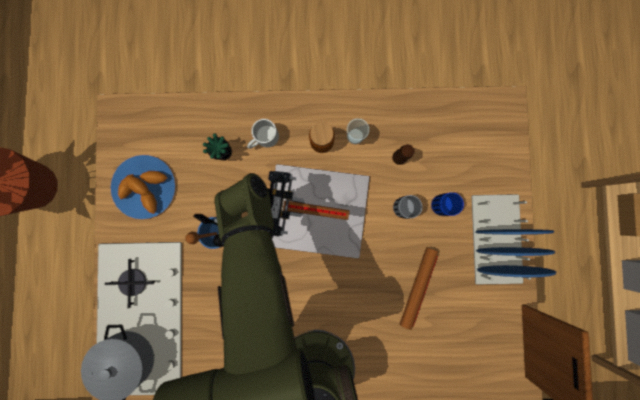

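```bash
python3 - <<'E'
from kin import *
c=dict(np.load('pics/top7.npz'));P=cloud(c);im=c['image'].astype(int)
m=(im[...,0]-im[...,2]>40)&(P[...,2]>.1)&(P[...,2]<.25); m[:,:285]=0;m[:,352:]=0;m[:195]=0;m[225:]=0
q=P[m];print(len(q),q.min(0),q.max(0))
red=m&(im[...,0]-im[...,1]>60)&(im[...,1]<70);r=P[red];print(len(r))
k=np.polyfit(r[:,1],r[:,2],1);print('slope',k,'deg',np.degrees(np.arctan(k[0])));k2=np.polyfit(r[:,1],r[:,0],1);print('az',90-np.degrees(np.arctan(k2[0])), r.min(0),r.max(0))
p,M,o=cur();mid=p+M@midt;D=M@dt;print('pred mid',mid,'dir',D)
for e in (-.1,.1): X=mid+e*D;print(X,proj(c,X+[0,0,.016]))
save('t7c',cv2.resize(c['image'][170:250,260:380],None,fx=6,fy=6))
E
```

```text
558 [ 0.4973 -0.1081  0.1535] [0.5517 0.0716 0.1772]
223
slope [0.0086 0.1694] deg 0.4910494923788048
az 80.12001029597457 [ 0.5064 -0.1019  0.1603] [0.5423 0.0653 0.1772]
pred mid [ 0.5267 -0.0129  0.1541] dir [0.1726 0.9849 0.0004]
[ 0.5095 -0.1114  0.1541] [349.3025 214.8913]
[0.544  0.0856 0.1542] [283.2489 204.5764]
```

View pics/t7c.png

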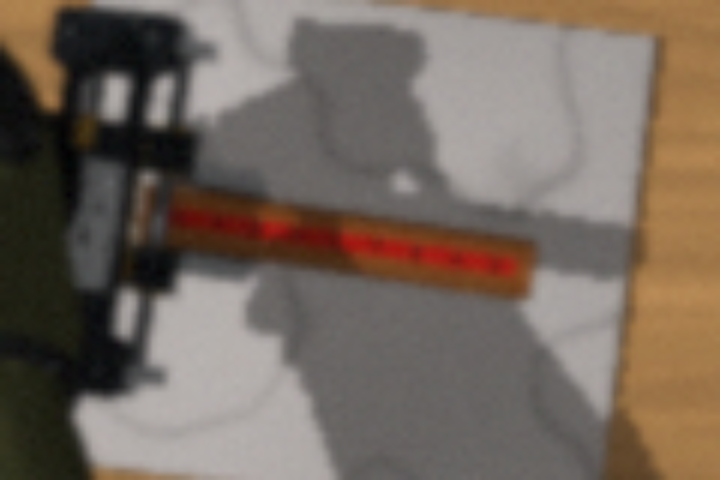

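The pin is level to 0.5° with its scale up, running from top px (283,205) to (349,215), and it sits inside the board's outline. I'll lower it.

Call:
servo_tool:
  rows:
    - [0.001,-0.004,-0.01,0.006,-0.009,-0.005,-1]
    - [0.001,-0.004,-0.025,0.006,-0.009,-0.005,-1]
    - [0.001,-0.004,-0.045,0.006,-0.009,-0.005,-1]
    - [0.001,-0.004,-0.06,0.006,-0.009,-0.005,-1]
    - [0.001,-0.004,-0.075,0.006,-0.009,-0.005,-1]
    - [0.001,-0.004,-0.088,0.006,-0.009,-0.005,-1]
    - [0.001,-0.004,-0.09,0.006,-0.009,-0.005,-1]
    - [0.001,-0.004,-0.09,0.006,-0.009,-0.005,-1]

```text
time_s: 7.48
ee_pos: [0.5358, 0.0281, 0.0558]
eef_rot: [3.135, 0.52, 1.388]
force: [0.1, 0.2, -1.4]
grip_width: 0.0311
```

```bash
python3 - <<'E'
from kin import *
P,T=final(80,[.527,-.013,.035],0);print(delta(P,T))
p,M,o=cur();print(o['time_s'],o['force'],p,'mid',p+M@midt,M@dt,M@nt)
E
```

```text
(array([-0.0007,  0.0046, -0.0296]), array([-0.0071,  0.0074,  0.005 ]))
7.4833 [ 0.0734  0.1826 -1.3968] [0.5358 0.0281 0.0558] mid [ 0.5274 -0.0176  0.0642] [0.1785 0.9838 0.0083] [-0.0074 -0.007   1.    ]
```

Call:
servo_tool:
  rows:
    - [0,0.004,-0.004,-0.005,0.005,0.004,-1]
    - [0,0.004,-0.008,-0.005,0.005,0.004,-1]
    - [0,0.004,-0.012,-0.005,0.005,0.004,-1]
    - [0,0.004,-0.016,-0.005,0.005,0.004,-1]
    - [0,0.004,-0.02,-0.005,0.005,0.004,-1]
    - [0,0.004,-0.023,-0.005,0.005,0.004,-1]
    - [0,0.004,-0.025,-0.005,0.005,0.004,-1]
    - [0,0.004,-0.026,-0.005,0.005,0.004,-1]

```text
time_s: 8.15
ee_pos: [0.5356, 0.0321, 0.0293]
eef_rot: [3.14, 0.526, 1.394]
force: [-0.2, 0.9, -1.1]
grip_width: 0.0313
```

```bash
python3 - <<'E'
from kin import *
P,T=final(80,[.527,-.013,.034],0);print(delta(P,T))
p,M,o=cur();print(o['time_s'],o['force'],o['moment'],p,'mid',p+M@midt,M@dt,M@nt)
c=cams.camera('wrist');save('w9',c['image']);c=cams.camera('top');save('t9c',cv2.resize(c['image'][170:250,260:380],None,fx=6,fy=6))
P_=cloud(c);im=c['image'].astype(int)
m=(im[...,0]-im[...,1]>55)&(im[...,1]<80)&(P_[...,2]>.03);m[:,:285]=0;m[:,355:]=0;m[:195]=0;m[225:]=0
r=P_[m];k=np.polyfit(r[:,1],r[:,2],1);print(len(r),'slope',np.degrees(np.arctan(k[0])),np.median(r,0))
E
```

```text
(array([-0.0006,  0.0006, -0.0042]), array([-0.002 ,  0.0019,  0.001 ]))
8.15 [-0.208   0.9423 -1.0691] [ 0.3932 -0.0604 -0.0116] [0.5356 0.0321 0.0293] mid [ 0.5275 -0.0136  0.0381] [0.1747 0.9846 0.0023] [-0.0019 -0.002   1.    ]
197 slope 0.9748845138642203 [ 0.5242 -0.0397  0.055 ]
```

View pics/t9c.png

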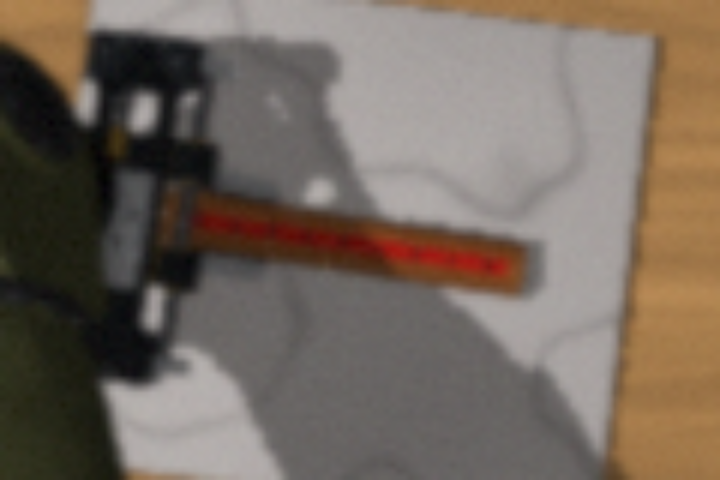

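Call:
servo_tool:
  rows:
    - [0,0,-0.001,0,0,0,-1]
    - [0,0,-0.002,0,0,0,-1]
    - [0,0,-0.0025,0,0,0,-1]
    - [0,0,-0.003,0,0,0,-1]
    - [0,0,-0.0035,0,0,0,-1]
    - [0,0,-0.0035,0,0,0,-1]
    - [0,0,-0.0035,0,0,0,-1]
    - [0,0,-0.0035,0,0,0,-1]

```text
time_s: 8.92
ee_pos: [0.5358, 0.0321, 0.0261]
eef_rot: [3.139, 0.525, 1.394]
force: [-0.1, 0.4, -0.3]
grip_width: 0.0317
```

```bash
python3 - <<'E'
from kin import *
p,M,o=cur();print(o['time_s'],o['force'],o['moment'],p,'mid',p+M@midt,M@dt,M@nt)
c=cams.camera('wrist');save('w10',c['image']);c=cams.camera('top')
P_=cloud(c);im=c['image'].astype(int)
m=(im[...,0]-im[...,1]>55)&(im[...,1]<80)&(P_[...,2]>.03);m[:,:285]=0;m[:,355:]=0;m[:195]=0;m[225:]=0
r=P_[m];k=np.polyfit(r[:,1],r[:,2],1);print(len(r),'slope',np.degrees(np.arctan(k[0])),np.polyval(k,[-.11,.087]))
E
```

```text
8.9167 [-0.057   0.4076 -0.2955] [ 0.3237 -0.1193 -0.0165] [0.5358 0.0321 0.0261] mid [ 0.5276 -0.0136  0.0349] [0.1746 0.9846 0.0024] [-0.0023 -0.002   1.    ]
196 slope 0.4804033266892585 [0.0707 0.0723]
```

View pics/w10.png

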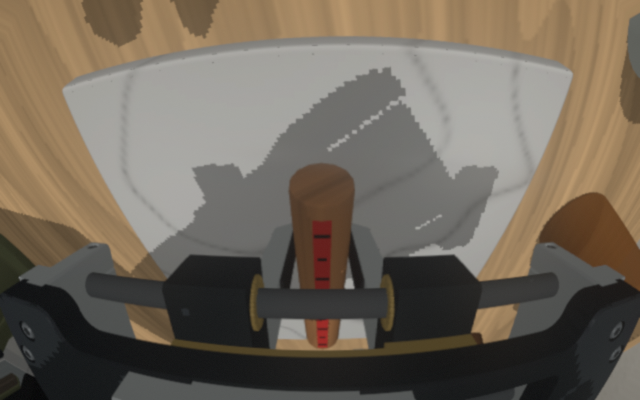

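Call:
servo_tool:
  rows:
    - [0,0,-0.0005,0,0,0,-1]
    - [0,0,-0.001,0,0,0,-1]
    - [0,0,-0.001,0,0,0,-1]
    - [0,0,-0.001,0,0,0,-1]
    - [0,0,-0.0015,0,0,0,-1]
    - [0,0,-0.0015,0,0,0,-1]
    - [0,0,-0.0015,0,0,0,-1]
    - [0,0,-0.0015,0,0,0,-1]

```text
time_s: 9.68
ee_pos: [0.5357, 0.0321, 0.0246]
eef_rot: [3.139, 0.526, 1.394]
force: [-0.5, -0.0, -1.0]
grip_width: 0.0312
```

Call:
servo_tool:
  rows:
    - [0,0,-0.0003,0,0,0,-1]
    - [0,0,-0.0006,0,0,0,-1]
    - [0,0,-0.0009,0,0,0,-1]
    - [0,0,-0.0012,0,0,0,-1]
    - [0,0,-0.0012,0,0,0,-1]
    - [0,0,-0.0012,0,0,0,-1]
    - [0,0,-0.0012,0,0,0,-1]
    - [0,0,-0.0012,0,0,0,-1]

```text
time_s: 10.35
ee_pos: [0.5358, 0.0321, 0.0245]
eef_rot: [3.139, 0.526, 1.394]
force: [-5.3, 1.9, 13.0]
grip_width: 0.0308
```

```bash
python3 - <<'E'
from kin import *
p,M,o=cur();print(o['time_s'],o['force'],o['moment'],p,'mid',p+M@midt)
c=cams.camera('side');save('s11c',cv2.resize(c['image'][180:320,240:420],None,fx=4,fy=4))
E
```

```text
10.35 [-5.2871  1.8792 13.0148] [-0.5865  0.9981 -0.4872] [0.5358 0.0321 0.0245] mid [ 0.5277 -0.0136  0.0333]
```

View pics/s11c.png

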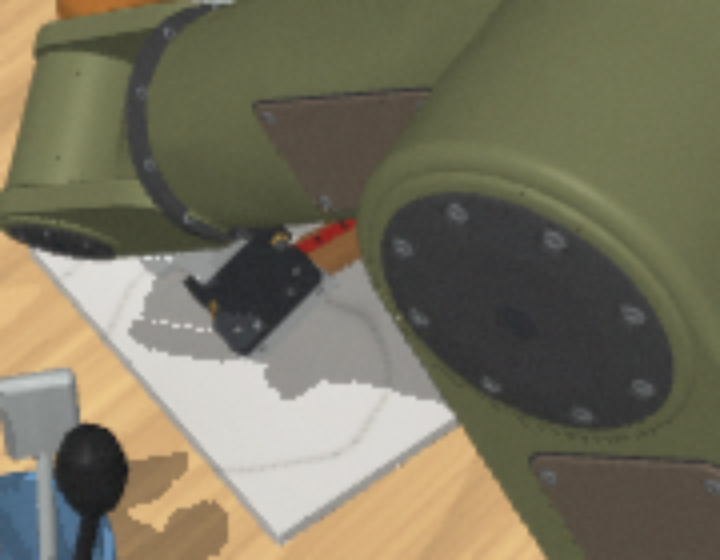

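Firm contact at 13 N, so I'll ease off slightly and then open the jaws gently.

Call:
servo_tool:
  rows:
    - [0,0,0.0004,0,0,0,-1]
    - [0,0,0.0006,0,0,0,-1]
    - [0,0,0.0006,0,0,0,-1]
    - [0,0,0.0006,0,0,0,-1]
    - [0,0,0.0006,0,0,0,-1]
    - [0,0,0.0006,0,0,0,-1]
    - [0,0,0.0006,0,0,0,-1]
    - [0,0,0.0006,0,0,0,-1]

```text
time_s: 11.07
ee_pos: [0.5358, 0.0321, 0.025]
eef_rot: [3.139, 0.526, 1.394]
force: [0.1, 0.2, -0.6]
grip_width: 0.0309
```

Call:
servo_tool:
  rows:
    - [0,0,0,0,0,0,-0.3]
    - [0,0,0,0,0,0,-0.28]
    - [0,0,0,0,0,0,-0.26]
    - [0,0,0,0,0,0,-0.24]
    - [0,0,0,0,0,0,-0.22]
    - [0,0,0,0,0,0,-0.2]
    - [0,0,0,0,0,0,-0.18]
    - [0,0,0,0,0,0,-0.16]
  newtons: 5

```text
time_s: 11.73
ee_pos: [0.5358, 0.0321, 0.025]
eef_rot: [3.139, 0.526, 1.394]
force: [0.5, -0.9, 0.6]
grip_width: 0.0394
```

```bash
python3 - <<'E'
from kin import *
p,M,o=cur();print(o['time_s'],o['force'],p,o['grip_width'],M[:,2])
c=cams.camera('wrist');save('w12',c['image']);c=cams.camera('top');save('t12c',cv2.resize(c['image'][170:250,260:380],None,fx=6,fy=6))
E
```

```text
11.7333 [ 0.4796 -0.942   0.6286] [0.5358 0.0321 0.025 ] 0.039380699360402546 [-0.086  -0.4948 -0.8647]
```

View pics/w12.png

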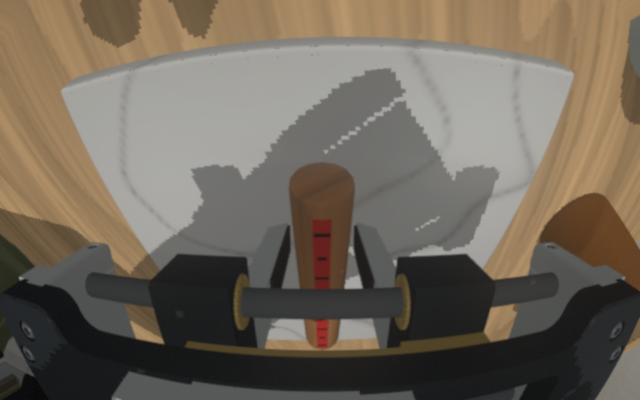

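View pics/t12c.png

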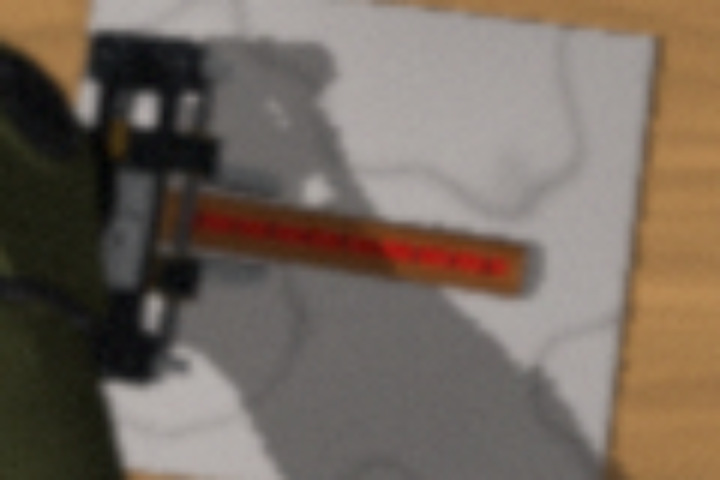

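The pin stayed put with the jaws off it. I'll open wider and lift straight up.

Call:
servo_tool:
  rows:
    - [0,0,0,0,0,0,0.1]
    - [0,0,0,0,0,0,0.4]
    - [0,0,0,0,0,0,0.4]
    - [0,0,0.01,0,0,0,0.4]
    - [0,0,0.025,0,0,0,0.4]
    - [0,0,0.05,0,0,0,0.4]
    - [0,0,0.085,0,0,0,0.4]
    - [0,0,0.12,0,0,0,0.4]

```text
time_s: 12.5
ee_pos: [0.5354, 0.0321, 0.1476]
eef_rot: [3.139, 0.526, 1.394]
force: [0.6, 0.1, 0.1]
grip_width: 0.0654
```

Call:
servo_tool:
  rows:
    - [0,0.0,0.03,0,0,0,0.4]
    - [0,0,0.06,0,0,0,0.4]
    - [0,0,0.09,0,0,0,0.4]
    - [-0.03,0,0.12,0,0,0,0.4]
    - [-0.06,0,0.13,0,0,0,0.4]
    - [-0.09,0,0.13,0,0,0,0.4]
    - [-0.12,0,0.13,0,0,0,0.4]
    - [-0.12,0,0.13,0,0,0,0.4]

```text
time_s: 13.17
ee_pos: [0.4119, 0.0322, 0.2795]
eef_rot: [3.137, 0.525, 1.393]
force: [-0.0, 0.1, 1.0]
grip_width: 0.0655
```

```bash
python3 - <<'E'
from kin import *
p,M,o=cur();print(o['time_s'],o['force'],p,o['joint_vel'])
c=cams.camera('wrist');save('w13',c['image']);c=cams.camera('top');save('t13',c['image']);save('t13c',cv2.resize(c['image'][170:250,260:380],None,fx=6,fy=6));np.savez('pics/top13.npz',**c)
E
```

```text
13.1667 [-0.0069  0.1413  0.9971] [0.4119 0.0322 0.2795] [-0.0228  0.0887 -0.1109 -0.0119 -0.0158 -0.0265]
```

View pics/w13.png

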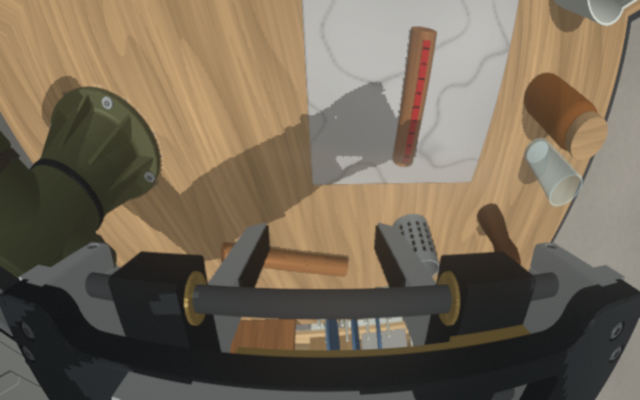

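View pics/t13.png

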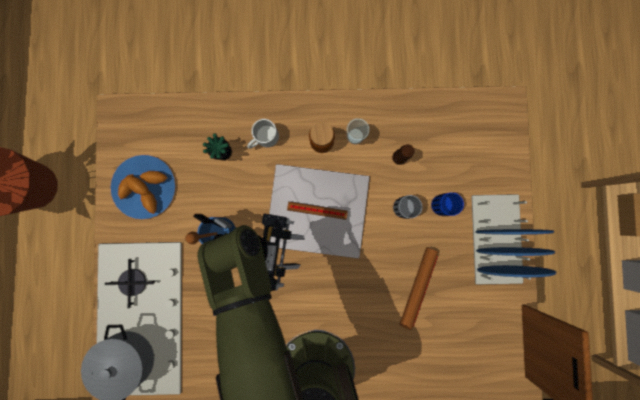

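View pics/t13c.png

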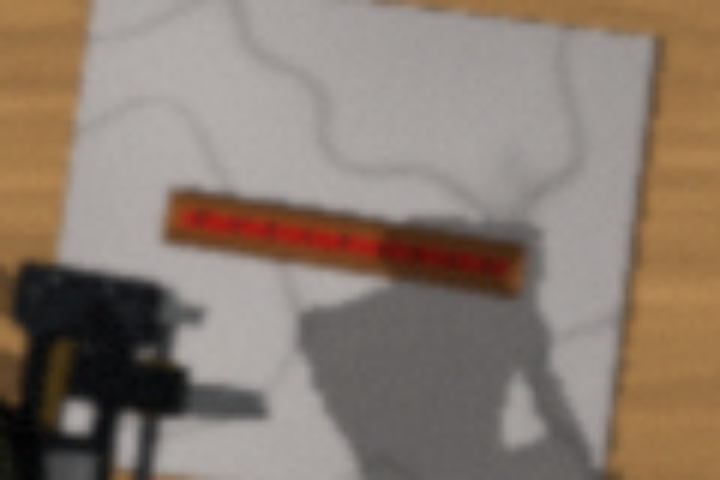

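```bash
cat > roll.py <<'E'
from kin import *
def run(name):
    p,M,o=cur();c=cams.camera(name);im=c['image'].astype(int)
    if name=='wrist':
        E_=np.array(c['hand_eye']);Ei=np.linalg.inv(E_)
        def pr(X):
            q=((X-p)@M)@Ei[:3,:3].T+Ei[:3,3];r=np.hypot(q[:,0],q[:,1]);th=np.arctan2(r,q[:,2]);return np.stack([c['cx']+c['fx']*th*q[:,0]/r,c['cy']+c['fy']*th*q[:,1]/r],1)
    else:
        Rm,t=w2c(c)
        def pr(X):
            q=X@Rm.T+t;return np.stack([c['fx']*q[:,0]/q[:,2]+c['cx'],c['fy']*q[:,1]/q[:,2]+c['cy']],1)
    hsv=cv2.cvtColor(c['image'],cv2.COLOR_RGB2HSV).astype(int)
    # initial axis
    a0=np.array([.527,-.013,.0345]);psi0=np.radians(80)
    u=np.array([np.cos(psi0),np.sin(psi0),0]);
    box=pr(np.array([a0+s*.112*u+k*.028*np.array([-u[1],u[0],0]) for s,k in [(-1,-1),(-1,1),(1,1),(1,-1)]]))
    roi=np.zeros((400,640),np.uint8);cv2.fillConvexPoly(roi,box.astype(np.int32),1)
    wood=(hsv[...,1]>85)&(roi>0);red=wood&((hsv[...,0]<4)|(hsv[...,0]>172))&(hsv[...,1]>140)
    v,uu=np.nonzero(wood);W=np.stack([uu,v],1).astype(float);v,uu=np.nonzero(red);Rd=np.stack([uu,v],1).astype(float)
    print(name,len(W),len(Rd))
    # render: fit by centroid+direction of masks vs model
    def surf(x,phis,L0,L1,n=60):
        s=np.linspace(L0,L1,n);u=np.array([np.cos(x[2]),np.sin(x[2]),0]);w=np.array([u[1],-u[0],0])
        return np.vstack([np.array([x[0],x[1],.0345])+s[:,None]*u+.016*(np.sin(f)*w+np.cos(f)*np.array([0,0,1])) for f in phis])
    def stats(m): 
        a=cv2.fitLine(m.astype(np.float32),cv2.DIST_L2,0,.01,.01).ravel();return m.mean(0),np.arctan2(a[1],a[0])
    def mask(x):
        Z=np.zeros((400*4,640*4),np.uint8);Pp=pr(surf(x,np.linspace(-np.pi,np.pi,40),-.1,.1,2))*4+1.5
        cv2.fillConvexPoly(Z,cv2.convexHull(Pp.astype(np.float32)).astype(np.int32),1);v,u_=np.nonzero(Z);return np.stack([(u_-1.5)/4,(v-1.5)/4],1)
    mw,aw=stats(W)
    x=np.array([.527,-.013,psi0])
    def f(x):
        m,a=stats(mask(x));da=(a-aw+np.pi/2)%np.pi-np.pi/2;return np.append(m-mw,da*50)
    for _ in range(6):
        J=np.stack([(f(x+h)-f(x-h))/(2*np.abs(h).sum()) for h in (np.array([.003,0,0]),np.array([0,.003,0]),np.array([0,0,.03]))],1)
        x=x-np.linalg.lstsq(J,f(x),rcond=None)[0]
    print('pin mid',x[:2],'az',np.degrees(x[2]),'res',f(x))
    # scale angle: perpendicular-to-line offset of red pixels
    mr=Rd.mean(0); nv=np.array([-np.sin(aw),np.cos(aw)])
    sx=(Rd-mw)@np.array([np.cos(aw),np.sin(aw)])
    best=[]
    for ph in np.radians(np.arange(-40,41,1)):
        C=pr(surf(x,[ph],-.09,.09)) 
        along=(C-mw)@np.array([np.cos(aw),np.sin(aw)]);perp=(C-mw)@nv
        o=np.argsort(along);best.append((Rd-mw)@nv-np.interp(sx,along[o],perp[o]))
    e=np.array([b_.mean() for b_ in best]);print('scale roll deg (+ = towards',np.array([np.sin(x[2]),-np.cos(x[2])]),')',np.interp(0,*( (e,np.arange(-40,41)) if e[0]<e[-1] else (e[::-1],np.arange(-40,41)[::-1]))),'px/deg',(e[-1]-e[0])/80)
    z=c['image'].copy();z[red]=(0,255,0);z[wood&~red]=z[wood&~red]//2;save('roll_'+name,cv2.resize(z[int(box[:,1].min())-5:int(box[:,1].max())+5,int(box[:,0].min())-5:int(box[:,0].max())+5],None,fx=4,fy=4,interpolation=0))
if __name__=='__main__':
    run('wrist');run('top')
E
python3 roll.py
```

```text
wrist 2881 501
pin mid [ 0.53   -0.0094] az 80.17455523483179 res [ 0.0682  0.1411 -0.0211]
scale roll deg (+ = towards [ 0.9853 -0.1706] ) -5.0640398107797395 px/deg -0.1925993128567935
top 523 90
pin mid [ 0.5276 -0.0144] az 79.88662095356081 res [-0.0944  0.0311  0.1052]
scale roll deg (+ = towards [ 0.9845 -0.1756] ) 1.2709015300401902 px/deg 0.07792902792654074
```

View pics/roll_wrist.png

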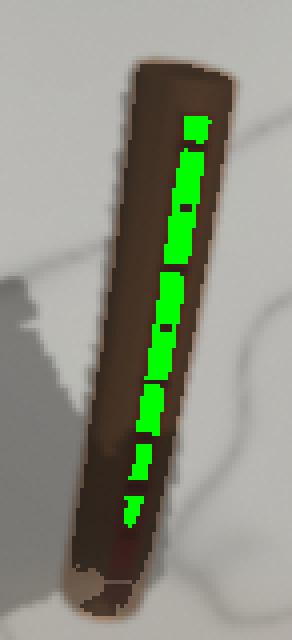

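```bash
python3 - <<'E'
from kin import *
p,M,o=cur()
# wrist camera straight above pin mid, looking down
c=cams.camera('wrist');E_=np.array(c['hand_eye'])
zc=E_[:3,2];print(zc, M@zc)
# want tool: camera axis down, image x along pin; try rotations about psi
for az in (0,40,80,120,180,-100,-60,-20):
    # camera x dir (image right) = tool y
    a=np.radians(az);cx=np.array([np.cos(a),np.sin(a),0]);cz=np.array([0,0,-1.]);cy=np.cross(cz,cx)
    Rc=np.stack([cx,cy,cz],1);T=Rc@E_[:3,:3].T
    P=np.array([.528,-.013,.034])+[0,0,.32]-T@E_[:3,3]
    q,e=ik(P,T,o['qpos']);print(az,P,round(e,4),q,np.degrees(np.linalg.norm(delta(P,T)[1])),delta(P,T))
E
```

```text
[-0.2394  0.0007  0.9709] [-0.1184 -0.6838 -0.72  ]
0 [ 0.5281 -0.0376  0.163 ] 0.0 [-0.2596  0.3203  1.6159  0.2438  1.2779 -0.3394] 45.07410621145073 (array([ 0.1121, -0.0697, -0.115 ]), array([ 0.7657, -0.0643,  0.1687]))
40 [ 0.5439 -0.0318  0.163 ] 0.0 [-0.1999  0.4344  1.458   0.1503  1.4417 -0.9325] 65.75909488058996 (array([ 0.1279, -0.0639, -0.115 ]), array([0.7638, 0.2075, 0.8312]))
80 [ 0.5523 -0.0172  0.163 ] 0.0 [-0.1052  0.4898  1.3773  0.0157  1.5158 -1.5049] 98.20594117521775 (array([ 0.1363, -0.0493, -0.115 ]), array([0.6937, 0.4893, 1.489 ]))
120 [ 0.5493 -0.0006  0.163 ] 0.0 [-0.0077  0.4665  1.4114 -0.1229  1.4734 -2.0779] 134.01347706535407 (array([ 0.1333, -0.0327, -0.115 ]), array([0.5429, 0.7811, 2.1368]))
180 [0.5279 0.0116 0.163 ] 0.5249 [-0.1721  0.2039  1.7703  0.1583  1.0394  2.55  ] 170.56916707630205 (array([ 0.112 , -0.0204, -0.115 ]), array([-0.0936, -1.1143, -2.759 ]))
-100 [ 0.5037 -0.0088  0.163 ] 0.0 [-0.0782  0.1065  1.8777 -0.0279  0.9168  1.6807] 97.90673291485393 (array([ 0.0878, -0.0408, -0.115 ]), array([ 0.4889, -0.6931, -1.4834]))
-60 [ 0.5067 -0.0254  0.163 ] 0.0 [-0.2085  0.139   1.841   0.1935  0.9895  0.7455] 65.50996043828187 (array([ 0.0907, -0.0574, -0.115 ]), array([ 0.6496, -0.4515, -0.8255]))
-20 [ 0.5196 -0.0362  0.163 ] 0.0 [-0.265   0.2537  1.7023  0.2612  1.1781 -0.0161] 45.00140110580637 (array([ 0.1037, -0.0682, -0.115 ]), array([ 0.7428, -0.1963, -0.163 ]))
```

The estimates differ: −5° from the wrist view and +1° from the top view. I'll look along the pin's vertical plane for a better one.

Call:
servo_tool:
  rows:
    - [0.01,-0.02,0,0.1,-0.02,-0.01,0.4]
    - [0.02,-0.04,0,0.2,-0.03,-0.01,0.4]
    - [0.03,-0.06,-0.01,0.3,-0.05,-0.01,0.4]
    - [0.05,-0.09,-0.03,0.4,-0.07,0,0.4]
    - [0.065,-0.12,-0.05,0.5,-0.09,0,0.4]
    - [0.08,-0.15,-0.07,0.6,-0.1,0,0.4]
    - [0.09,-0.169,-0.09,0.7,-0.12,0,0.4]
    - [0.09,-0.169,-0.1,0.757,-0.13,0,0.4]

```text
time_s: 14.08
ee_pos: [0.5066, -0.1413, 0.1751]
eef_rot: [-3.138, -0.248, 1.389]
force: [-0.9, 0.7, -0.2]
grip_width: 0.0658
```

```bash
python3 - <<'E'
from kin import *
p,M,o=cur();c=cams.camera('wrist');save('w14',c['image'])
E_=np.array(c['hand_eye']);print(o['time_s'],'cam pos',p+M@E_[:3,3],'axis',M@E_[:3,2],'x',M@E_[:3,0])
E
python3 roll.py
```

```text
14.0833 cam pos [ 0.5114 -0.1182  0.3658] axis [-0.0016  0.0069 -1.    ] x [ 0.9837 -0.1799 -0.0028]
wrist 4285 871
pin mid [ 0.5283 -0.0107] az 79.64280462269805 res [ 0.0125 -0.0083 -0.0073]
scale roll deg (+ = towards [ 0.9837 -0.1798] ) 0.10434350401752594 px/deg 0.23956758010888493
top 516 87
pin mid [ 0.5278 -0.014 ] az 79.90433275272747 res [-0.1559  0.0751  0.0748]
scale roll deg (+ = towards [ 0.9845 -0.1753] ) 0.4817985694070763 px/deg 0.07792852091029165
```

View pics/w14.png

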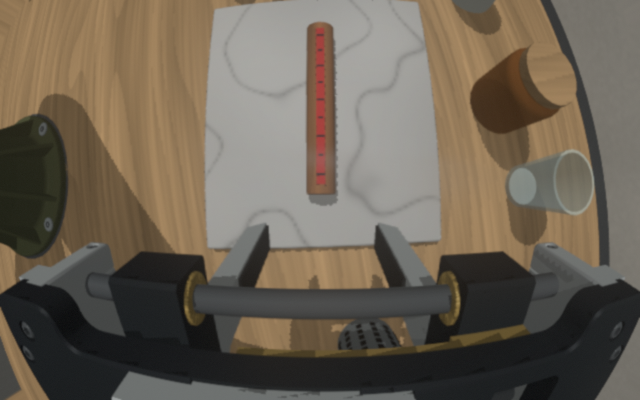

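View pics/roll_wrist.png

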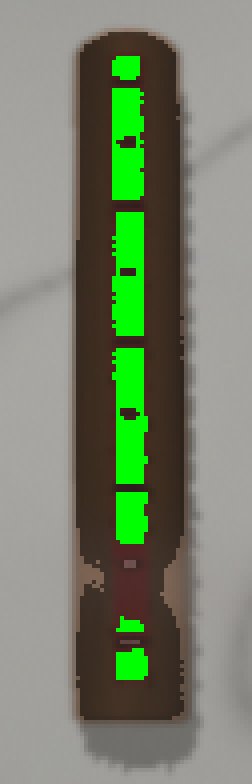

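```bash
python3 - <<'E'
from kin import *
t0=dict(np.load('pics/top0.npz'))['image'];c=cams.camera('top');t1=c['image'];s0=dict(np.load('pics/side0.npz'))['image'];s1=cams.camera('side')['image']
save('cmp',np.vstack([cv2.resize(t0[110:260,180:480],None,fx=2,fy=2),cv2.resize(t1[110:260,180:480],None,fx=2,fy=2)]))
def sh(a,b,u,v,w=22):
    g=lambda i:cv2.cvtColor(i[v-w:v+w,u-w:u+w],cv2.COLOR_RGB2GRAY).astype(np.float32)
    return cv2.phaseCorrelate(g(a),g(b),cv2.createHanningWindow((2*w,2*w),cv2.CV_32F))
for n,u,v in [('cup',407,207),('bluecup',448,204),('crock',215,233),('mug',263,132),('jar',320,138),('tumbler',357,130),('mill',402,155),('succ',218,148),('bigpin',425,270)]: print(n,sh(t0,t1,u,v))
E
```

```text
cup ((0.9937369711552861, 0.5984550024585502), 0.4434943097903405)
bluecup ((0.6488451399204074, 0.1756484600875936), 0.8950560517958653)
crock ((0.45069230708474706, 0.5765794785523504), 0.9803848445562668)
mug ((0.3555558952654323, 0.5533971548246086), 0.9634614226258831)
jar ((0.3743264714906722, 0.7685207578641879), 0.9410113026183329)
tumbler ((0.39662515163407264, 0.4826839176565656), 0.8529651201507191)
mill ((0.584832827728647, 0.5353700721164039), 1.0105323188687547)
succ ((0.4513854377448041, 0.44429931544615187), 0.9776398849487304)
bigpin ((0.4780550075382166, 0.33182996778072393), 0.4905696209566093)
```

View pics/cmp.png

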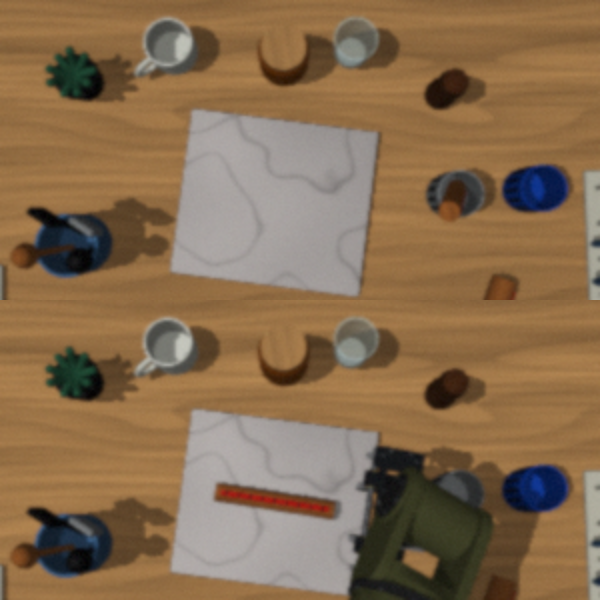

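```bash
python3 - <<'E'
from kin import *
from roll import run
t0=dict(np.load('pics/top0.npz'))['image'];t1=dict(np.load('pics/top13.npz'))['image']
save('cup13',np.hstack([cv2.resize(a[180:235,380:470],None,fx=4,fy=4) for a in (t0,t1)]))
print(ctrl.get_obs()['time_s']);hand_in()
E
```

```text
14.3333
the job is handed in; nothing more can be done
```

View pics/cup13.png

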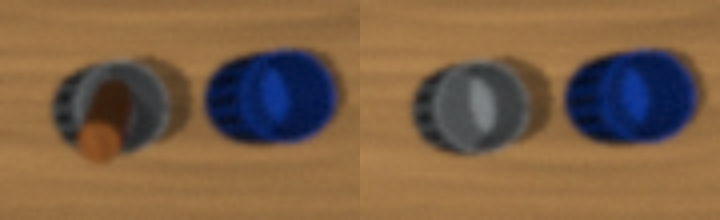

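The rolling pin is lying flat on the marble board with its red scale facing up, and I handed the job in at 14.3 s. I gripped it from its scale side, pulled it out along its own axis, turned it level in the air and set it down, so it needed no rolling. I then opened the jaws and backed off clear of everything.

- **Scale:** the last two views put it at 0.1° (wrist) and 0.5° (top) from straight up. An earlier oblique wrist view gave −5°, but the pin was only partly picked out in that picture, so I relied on the view from directly above.
- **Place:** the pin's middle is at about (0.528, −0.013), close to the board's centre, and the whole pin is on the board. It did not move between the last looks.
- **Forces:** the largest reading I saw was 13 N up at the wrist, from pressing a little too far at touch-down. I eased off before letting go.
- **Other things:** the cup stands where it was, judged by eye after the pull; the arm partly hid it in the final picture. The crock, mug, jar, tumbler, succulent, mill and blue cup show no movement beyond the roughly half-pixel offset common to all of them. For the larger pin that check was weak because it was partly hidden.

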